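Clamp a board on the cam-clamp board

ROBOT

A 6-joint arm with a two-finger parallel gripper is mounted at the origin on the work surface. World frame = base frame: x ahead of the robot, y to its left, z up, the work surface at z = 0. Lengths are in m, angles in rad, forces in N, time in s.
With the tool pointing down it reaches from about 0.35 to 0.975 m from the base axis. Payload 4.9 kg.
Tool frame: the origin (TCP) lies at the very end of the fingers, on their centre line; the grasp point (between the pads) lies 19 mm behind it (ctrl.pinch_z is the distance from the TCP to the grasp point, in m); z points along the fingers, y is the direction in which the jaws open and shut (so a half turn about z gives the same grasp; the last joint's range is limited). The gripper opens to 85 mm and grips with 20 to 120 N. Pads are 22 mm wide; open, the fingers measure 114 mm over their backs; the gripper's body (76 mm by 85 mm) begins 54 mm behind the grasp point. The pads swing forward as they close: fully open they stand 13 mm farther back than shut.
Start: joints at [-0.119, 0.053, 1.613, -0, 1.476, -0.119], TCP at [0.625, 0, 0.231] pointing down, gripper open.
Joint ranges: [-3.01, 3.01], [-1.01, 2.22], [0.06, 2.58], [-1.02, 4.17], [0.09, 2.62], [-3.14, 3.14]. Speed limits (rad/s): [2.57, 2.57, 3.14, 3.14, 3.14, 3.14].

INTERFACE

Orientations are given as a rotation vector (axis times angle).
In Python, from station import ctrl gives the robot as it stands.
- The arm moves only by the tool carry_out, never from a script. Its argument "series" is a list of rows, each a list of 7 numbers: the shift along the world's x, y, z each as a share of 0.025 m, from -1 to 1, then the turn, a rotation vector about the world's x, y, z each as a share of 0.1 rad, from -1 to 1, then the opening, from 0 (shut) to 1 (fully open). A call has 1 to 12 rows; each row shifts and turns the commanded pose from where the row before left it; what a row does not reach is not made up. A row lasts 1/10 s, in which the tool goes at most 50 mm and 8.59 degrees, less where a joint would pass 70% of its speed; a pose out of reach is approached as far as the arm can. A call with a number of a shift or a turn outside -1 to 1 is refused whole. A call with a gripper value outside its range is refused whole. The fingers move at their own pace and stop on an object; "grip_force" is the grip in N (left out, the last holds). Time passes only in rows, so rows that do not move let the fingers close. It gives the time, the measured TCP pose, the force and the opening at its end, in the units of the state.
- ctrl.get_obs(): the state, without advancing time (a new reading comes with each control period).
- ctrl.get_image(name): name is "scene" or "side" or "wrist"; returns a dict with "frame" (480x640x3 uint8, blue, green, red), "fx", "fy", "cx", "cy" (pixels), "k1" (the pictures are not rectified: a ray, as slopes to the right and down, at radius r is drawn at 1 + k1 r^2 times it, then the intrinsics apply), "R" (3x3) and "t" (3): a world point X has camera coordinates R X + t; the wrist camera has in their place "hand_eye" (4x4, takes a point from camera to tool coordinates, whose origin is the TCP and whose axes are the flange's). Camera axes: x right, y down, z forward; pixel columns grow to the right and rows downward; lengths in m; the calibration is good to about 2 mm. A picture is of the moment at which its call begins: read the wrist's pose just before it. There is no depth.
- ctrl.finish_job(): hands the job in, once; it reports no verdict.
Trained networks look in a picture, given as the dict that the camera call returned (one of the last four; its "shot" number tells which), for a name from the list of things; names that differ only in an ending like _2 or _b are one class to them, and where a whole thing is asked for, a point or a joint stands for the part that bears it (a point fixed in the world has none). Each returns a list of dicts, best first, with "p" (0 to 1); they miss things now and then, are a little off and sometimes report something else, mostly with a low value. They report only what shows in the picture. A call takes as long as a camera call.
- ctrl.trace(picture, name): "mask" (480x640 bool, what is visible of it) and "rect" ([left, top, width, height] as shares, 0 to 1, of the picture: columns of its width, rows of its height, round what is visible of it).
- ctrl.mark_of(picture, name): "position" ([column, row] as shares, 0 to 1, of the picture: columns of its width, rows of its height: a listed point, or the origin of a listed thing).
The state is a dict: "t": time; "q": joint angles; "dq": joint speeds; "effort": joint torques, N m; "tool_pos": TCP position; "tool_rot": TCP orientation; "contact_force": force on the tool from outside, world axes, zero at the start; "wrist_torque": the same for the moment, N m; "opening": finger opening in m.
Only numpy, scipy, OpenCV 4.12 (cv2) and the standard library are available. Lean on these libraries where they do the work, as an engineer would, in place of code of your own. Each camera call takes 0.05 s, during which the arm holds its last target.

TASK

Clamp the loose dark walnut board ready for work: with a fingertip push it along the fence until its end is hard up against the end stop, then swing each of the two red cam levers round with one finger until its cam squeezes the board tight against the fence. Only push: do not pick up the board, and leave the cork block, the chisel and the screwdriver where they lie. Finish with the hand clear.

Things in the scene. Friction and masses are not known exactly. Their poses are not given: they have to be found in the camera images.
- panel: Fixed birch plywood clamping panel with dark dog holes, lying on the bench: 300 (x) x 460 (y) x 18 mm. Origin under its centre, z up, top face 18 mm above the bench. Along its +x side runs an aluminium fence, at its left (+y) end an aluminium stop block square to it.
- stop_face (a point): Foot of the end stop's working face on the panel top (panel x = 55, y = 160 mm), axes as the panel's; the face looks to panel -y. The stop is a block 28 mm thick in y, from panel x = -15 to 90 mm, 30 mm high. A black knob 26 mm across stands on the fence over it, to 53 mm above the panel top, at panel x = 107, y = 174 mm.
- fence_face (a point): Foot of the fence's working face on the panel top, mid-length (panel x = 90, y = 0 mm), axes as the panel's; the face looks to panel -x. The fence is 30 mm high, 35 mm thick in x and 440 mm long in y.
- board: The loose dark walnut workpiece: 70 (x) x 270 (y) x 22 mm, about 0.3 kg, flat on the panel between the fence and the two cams, with a few mm of play, its left end 30 to 80 mm short of the stop. Origin under its centre, x across it to the fence, y along it to the stop, z up. Home is panel x = 55, y = 25 mm.
- board_left_end (a point): Middle of the board's left (+y) end face, at its underside: this end goes against the stop.
- board_right_end (a point): Middle of the board's right (-y) end face, at its underside: the end to push. The face is 70 mm wide and 22 mm high.
- cam_left (a joint): Turn of the left cam clamp, rad. 0 = open, lever pointing to panel -x; grows anticlockwise from above: the lever swings towards panel -y (1.57, parallel to the fence, is the end of travel). Starts at 0 to 0.3. With the board flush on the fence the cam meets it at about 1.06 and then stiffens quickly: a firm 12 to 30 N on the lever's outer part brings it to 1.1 to 1.2, tight.
- cam_left_pivot (a point): Top of the left lever on its upright bolt axis (panel x = -9.5, y = 95 mm), 41 mm above the panel top; its -x axis points along the lever. Below it the cam turns with the lever: a black disc 56 mm across, 24 mm high, 8 mm off-centre, bearing on the board's near edge. Friction of 0.25 N m holds it wherever it is left, slack or tight.
- cam_left_tip (a point): On the axis of the red knob at the left lever's end, 99 mm from the bolt axis, 41 mm above the panel top (knob 22 mm across, from 25 to 43 mm above the panel top). The lever is a red bar 16 mm wide, its underside 27 mm and its top 41 mm above the panel top.
- cam_right (a joint): Turn of the right cam clamp, rad. 0 = open, lever pointing to panel -x; grows anticlockwise from above: the lever swings towards panel -y (1.57, parallel to the fence, is the end of travel). Starts at 0 to 0.3. With the board flush on the fence the cam meets it at about 1.06 and then stiffens quickly: a firm 12 to 30 N on the lever's outer part brings it to 1.1 to 1.2, tight.
- cam_right_pivot (a point): Top of the right lever on its upright bolt axis (panel x = -9.5, y = -60 mm), 41 mm above the panel top; its -x axis points along the lever. Below it the cam turns with the lever: a black disc 56 mm across, 24 mm high, 8 mm off-centre, bearing on the board's near edge. Friction of 0.25 N m holds it wherever it is left, slack or tight.
- cam_right_tip (a point): On the axis of the red knob at the right lever's end, 99 mm from the bolt axis, 41 mm above the panel top (knob 22 mm across, from 25 to 43 mm above the panel top). The lever is a red bar 16 mm wide, its underside 27 mm and its top 41 mm above the panel top.
- cork_block: Bystander: cork sanding block, 85 x 45 x 30 mm, lying on the panel's near left corner. Origin under its centre.
- chisel: Bystander: bench chisel lying on the bench beside the panel, 250 mm long along its x, dark wooden handle 30 mm thick to -x. Origin under it, where handle and blade meet.
- screwdriver: Bystander: red-handled screwdriver lying on the bench beside the panel, 190 mm long along its x, under 35 mm high. Origin under its middle.

How it is judged:
On the way:
1. the board's left end is against the end stop (within 3 mm) while both cams are still slack (y of board_left_end in the frame of stop_face above -0.003 m and value of joint each of cam_left, cam_right below 0.8 rad), for 0.1 s.
At the end, for the whole second after the job is handed in: The board lies flat on the panel and at rest, its left end within 3 mm of the stop, its long edge along the fence within 2 mm and 0.7 degrees, and each of the two cams presses on it with more than 8 N (y of board_left_end in the frame of stop_face above -0.003 m and x of board in the frame of fence_face above -0.037 m and angle between the y axis of board and the y axis of panel, either way round below 0.012 rad and z of board in the frame of panel below 0.021 m and contact force between each of cam_left, cam_right and board above 8 N and linear speed of board below 0.01 m/s); the robot touches nothing.
It fails at once if the board is lifted off the panel or tipped (z of board in the frame of panel above 0.028 m or angle between board's own z axis and vertical above 0.15 rad).
It fails at once if a bystander is moved by more than 20 mm (distance of any of cork_block, chisel, screwdriver from where it was at the start of the episode above 0.02 m).
It also fails if it takes over 61 s, if anything falls off the work surface, if the arm or the gripper's body presses on something with over 40 N, if the wrist force passes 120 N, or if a joint passes its speed limit or range.

## Working session

There is one attempt and no reset: what is moved stays moved. The work goes in short steps, Python scripts to look and compute and a tool call to move; the robot and the scene stay as the last step left them, time stands still between calls to the robot, and variables do not carry over. Pictures are saved under pics/ and viewed, and the job is handed in when it is done.

Besides the shell and the picture viewer there is one more tool, called after "Call:" as name(argument=value, ...), one argument or row to a line, values as JSON. carry_out: Moves the arm, as the interface text tells. Shift numbers are shares of 0.025 m and turn numbers shares of 0.1 rad, none past 1 either way. Its arguments: {"type":"object","properties":{"series":{"type":"array"},"grip_force":{"type":"number"}},"required":["series"]}

```bash
ls; mkdir -p pics; cat > h.py <<'E'
import numpy as np, cv2
from station import ctrl
from scipy.spatial.transform import Rotation as Rn
def K(im): return np.array([[im['fx'],0,im['cx']],[0,im['fy'],im['cy']],[0,0,1.]])
def D(im): return np.array([im['k1'],0,0,0,0.])
def pose(im,obs=None):
    if 'R' in im: return np.array(im['R']),np.array(im['t']).ravel()
    H=np.array(im['hand_eye']); T=np.eye(4);T[:3,:3]=Rn.from_rotvec(obs['tool_rot']).as_matrix();T[:3,3]=obs['tool_pos']
    C=np.linalg.inv(T@H); return C[:3,:3],C[:3,3]
def proj(im,P,obs=None):
    R,t=pose(im,obs); P=np.atleast_2d(P).astype(float)
    c=P@R.T+t; s=c[:,:2]/c[:,2:]; r2=(s**2).sum(1,keepdims=True)
    s=s*(1+im['k1']*r2); return s*[im['fx'],im['fy']]+[im['cx'],im['cy']]
def onplane(im,px,z,obs=None):
    R,t=pose(im,obs)
    u=cv2.undistortPoints(np.array(px,float).reshape(-1,1,2),K(im),D(im)).reshape(-1,2)
    d=np.c_[u,np.ones(len(u))]@R; o=-R.T@t
    return o+d*((z-o[2])/d[:,2])[:,None]
E
python3 - <<'E'
from h import *
o=ctrl.get_obs();print(o)
for n in ['scene','side','wrist']:
    im=ctrl.get_image(n);cv2.imwrite(f'pics/{n}0.png',im['frame'])
    print(n,im['fx'],im['k1'],im.get('R'),im.get('t'))
    for nm in ['panel','stop_face','fence_face','board_left_end','board_right_end','board','cam_left_pivot','cam_left_tip','cam_right_pivot','cam_right_tip','cork_block','chisel','screwdriver']:
        r=ctrl.mark_of(im,nm)
        z={'panel':0,'chisel':0,'screwdriver':0}.get(nm,0.059 if 'cam' in nm else 0.018)
        for x in r[:2]:
            p=np.array(x['position'])*[640,480]
            print(nm,round(x['p'],2),p.round(1),onplane(im,[p],z,o)[0].round(4))
E
```

```text
pics
{'t': 0.0, 'q': array([-1.19004556e-01,  5.33212813e-02,  1.61432339e+00, -2.01219948e-05,
        1.47601980e+00, -1.18948415e-01]), 'dq': array([-0.00100355, -0.00182436, -0.00108262, -0.00043267, -0.00034758,
       -0.00018376]), 'effort': array([ 2.70554956e-04, -3.93670499e+01, -3.70175600e+01, -1.62778279e-04,
        6.93513779e-03, -6.06393527e-06]), 'tool_pos': array([6.24358414e-01, 6.86441681e-05, 2.30067538e-01]), 'tool_rot': array([-2.22035840e+00, -2.22023803e+00,  2.03547957e-03]), 'contact_force': array([-0.68628991, -0.05782335,  0.2905722 ]), 'wrist_torque': array([ 0.00230049, -0.00603465,  0.05419951]), 'opening': 0.08521296770408938}
scene 521.4170729845581 -0.13584468587037649 [[-0.58033842  0.81436189 -0.00469416]
 [ 0.43690957  0.30648001 -0.84568317]
 [-0.68725348 -0.49283336 -0.53366463]] [ 0.313053   -0.19945444  1.51476817]
panel 0.9 [315.7 262.9] [0.5983 0.0166 0.    ]
stop_face 0.63 [384.  287.6] [0.6085 0.1867 0.018 ]
fence_face 0.71 [289.9 231.5] [ 0.5549 -0.0868  0.018 ]
fence_face 0.68 [295.5 278.2] [0.6826 0.0297 0.018 ]
board_left_end 0.65 [3
[... 2230 characters left out ...]
.6767 0.0303 0.018 ]
board_left_end 0.66 [318.  73.] [0.619  0.1271 0.018 ]
board_right_end 0.67 [372.6 321.9] [ 0.681  -0.1372  0.018 ]
board_right_end 0.62 [357.  397.2] [ 0.6666 -0.2489  0.018 ]
board 0.56 [346.5 209.7] [ 0.6478 -0.0032  0.018 ]
cam_left_pivot 0.82 [250.5  99.6] [0.563  0.1018 0.059 ]
cam_left_pivot 0.27 [377.6 175.9] [0.6723 0.0378 0.059 ]
cam_left_tip 0.58 [146.  145.9] [0.4679 0.0649 0.059 ]
cam_right_pivot 0.76 [291.2 267.1] [ 0.5927 -0.0503  0.059 ]
cam_right_tip 0.81 [199.3 294.2] [ 0.4989 -0.0802  0.059 ]
cork_block 0.91 [128.4  24.2] [0.4461 0.1715 0.018 ]
cork_block 0.63 [148.9 146. ] [0.4503 0.0623 0.018 ]
screwdriver 0.57 [361.  398.9] [ 0.6742 -0.2688  0.    ]
```

View pics/scene0.png

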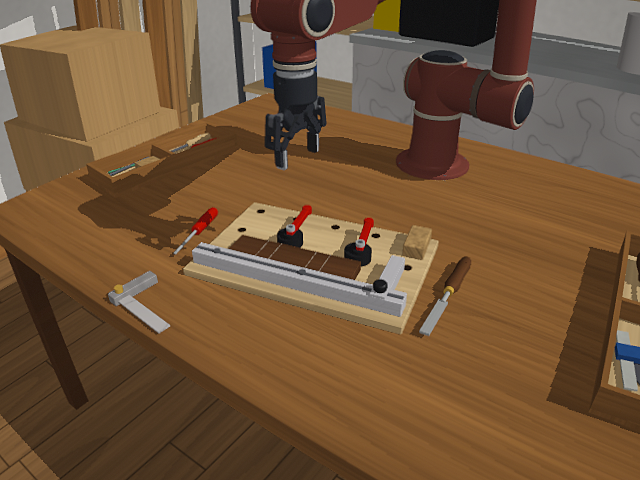

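View pics/side0.png

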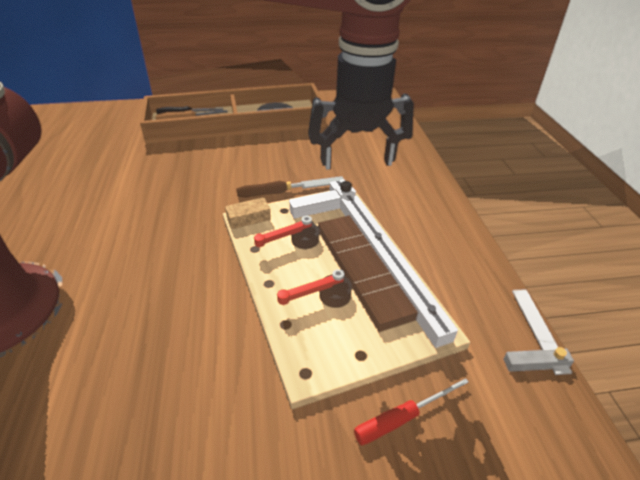

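View pics/wrist0.png

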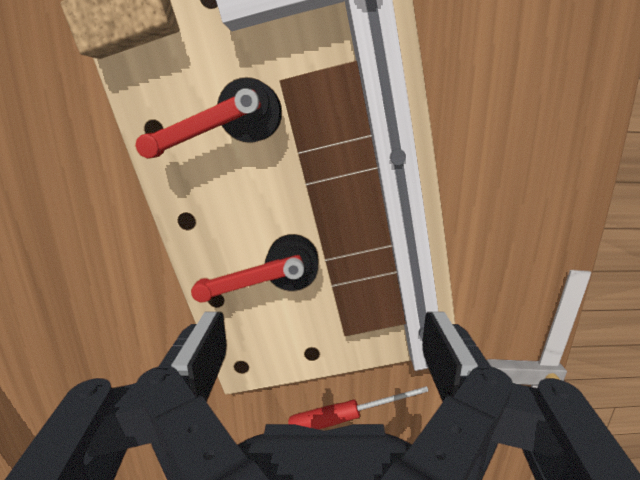

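The wrist view shows both red levers nearly open: left knob at (148,146), right knob at (202,291). The board runs from about (320,72) to (375,330), with the cork block at the top left and the screwdriver below the panel. Next I'll fit the panel pose from all the marks.

```bash
cat > fit.py <<'E'
from h import *
from scipy.optimize import least_squares
def collect(cams=('scene','side','wrist'),names=()):
    obs=[]
    o=ctrl.get_obs()
    for n in cams:
        im=ctrl.get_image(n)
        for nm in names:
            for x in ctrl.mark_of(im,nm)[:1]:
                if x['p']>0.5: obs.append((im,o,nm,np.array(x['position'])*[640,480]))
    return obs
NM=['panel','stop_face','fence_face','cam_left_pivot','cam_right_pivot','board_left_end','board_right_end','board','cam_left_tip','cam_right_tip']
def model(p):
    x,y,a,bx,by,ba,cl,cr=p
    def W(q,z): return np.array([x+np.cos(a)*q[0]-np.sin(a)*q[1], y+np.sin(a)*q[0]+np.cos(a)*q[1], z])
    b=lambda dx,dy:(bx+np.cos(ba)*dx-np.sin(ba)*dy, by+np.sin(ba)*dx+np.cos(ba)*dy)
    t=lambda py,c:(-.0095-.099*np.cos(c),py-.099*np.sin(c))
    return dict(panel=W((0,0),0),stop_face=W((.055,.16),.018),fence_face=W((.09,0),.018),cam_left_pivot=W((-.0095,.095),.059),cam_right_pivot=W((-.0095,-.06),.059),
     board=W((bx,by),.018),board_left_end=W(b(0,.135),.018),board_right_end=W(b(0,-.135),.018),cam_left_tip=W(t(.095,cl),.059),cam_right_tip=W(t(-.06,cr),.059))
def fit(obs,p0=(.594,.012,.25,.053,-.03,0,.15,.15)):
    def res(p):
        m=model(p); r=[]
        for im,o,nm,px in obs: r+=list((proj(im,m[nm],o)[0]-px))
        r+=[p[5]/.02*2]
        return np.array(r)
    s=least_squares(res,p0,loss='soft_l1',f_scale=2.)
    return s.x,res(s.x)
E
python3 - <<'E'
from fit import *
obs=collect(names=NM)
p,r=fit(obs)
print(p.round(4))
for (im,o,nm,px),e in zip(obs,r[:-1].reshape(-1,2)): print('R' in im and round(im['fx']) or 'w',nm,e.round(1))
for k,v in model(p).items(): print(k,v.round(4))
o=ctrl.get_obs()
x,y,a=p[:3]
W=lambda q,z:[x+np.cos(a)*q[0]-np.sin(a)*q[1], y+np.sin(a)*q[0]+np.cos(a)*q[1], z]
for n in ['side','wrist','scene']:
    im=ctrl.get_image(n); f=im['frame'].copy()
    def poly(pts,z,c):
        cv2.polylines(f,[proj(im,np.array([W(q,z) for q in pts]),o).round().astype(int)],True,c,1)
    poly([(-.15,-.23),(.15,-.23),(.15,.23),(-.15,.23)],.018,(255,0,0))
    poly([(.09,-.22),(.125,-.22),(.125,.22),(.09,.22)],.048,(0,255,0))
    poly([(-.015,.16),(.09,.16),(.09,.188),(-.015,.188)],.048,(0,255,255))
    bx,by,ba=p[3:6]
    poly([(bx+dx,by+dy) for dx,dy in [(-.035,-.135),(.035,-.135),(.035,.135),(-.035,.135)]],.04,(255,255,0))
    for py,c in((.095,p[6]),(-.06,p[7])): poly([(-.0095,py),(-.0095-.099*np.cos(c),py-.099*np.sin(c))],.059,(255,0,255))
    cv2.imwrite(f'pics/{n}1.png',f)
E
```

```text
[ 0.5911  0.0101  0.2291  0.0536 -0.0275 -0.0018  0.1593 -0.5722]
521 panel [-3.5  1. ]
521 stop_face [-0.7 -2.3]
521 fence_face [-0.2 -0.9]
521 cam_left_pivot [-0.4 -1. ]
521 cam_right_pivot [0.2 0.1]
521 board_left_end [-2.4  1.9]
521 board_right_end [-2.1 -4.4]
521 board [ 0.6 -0.1]
521 cam_left_tip [ 2.1 -0.4]
521 cam_right_tip [25.9 11.5]
449 panel [-1.5  0.2]
449 stop_face [1.2 0.7]
449 fence_face [ 0.7 -1.4]
449 cam_left_pivot [0.5 0.5]
449 cam_right_pivot [ 3.1 -3.2]
449 board_left_end [1.2 0.4]
449 board_right_end [0.6 2.2]
449 board [-0.3 -0.3]
449 cam_left_tip [0.9 1.5]
449 cam_right_tip [ -3.8 -30.5]
w panel [-2.   1.7]
w stop_face [ 2.1 -0.9]
w fence_face [-0.1 -0.8]
w cam_left_pivot [-1.5 -0.3]
w cam_right_pivot [-1.2 -0.5]
w board_left_end [-2.8 -1.4]
w board_right_end [-0.4 -1.6]
w board [1.  0.5]
w cam_left_tip [-0.3  0.2]
w cam_right_tip [47.6 88.9]
panel [0.5911 0.0101 0.    ]
stop_face [0.6084 0.1784 0.018 ]
fence_face [0.6788 0.0305 0.018 ]
cam_left_pivot [0.5603 0.1004 0.059 ]
cam_right_pivot [ 0.5955 -0.0505  0.059 ]
board [ 0.6496 -0.0046  0.018 ]
board_left_end [0.6191 0.1269 0.018 ]
board_right_end [ 0.68   -0.1361  0.018 ]
cam_left_tip [0.4687 0.0629 0.059 ]
cam_right_tip [ 0.5023 -0.0172  0.059 ]
```

View overlays.

View pics/wrist1.png

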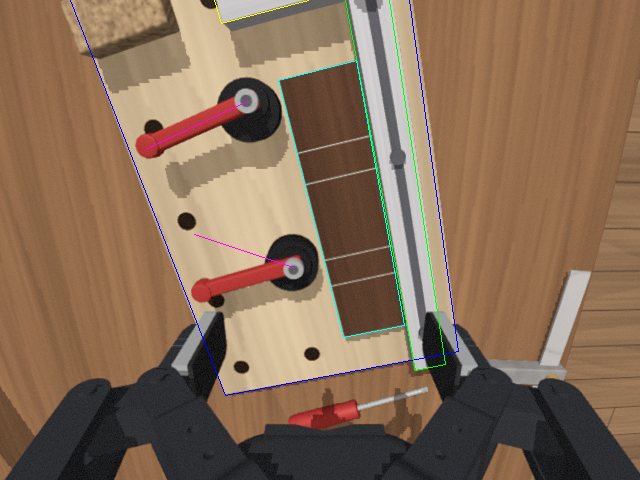

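View pics/side1.png

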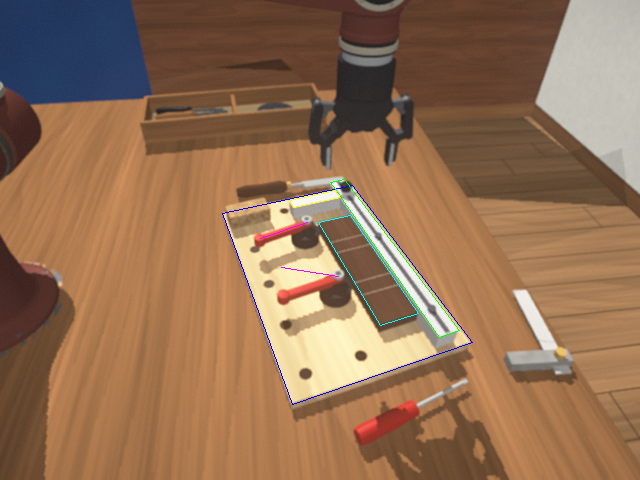

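The overlay matches the panel, fence, stop, board and left lever well. The only bad one is the right lever line: that tip mark was mixed up this time, and the first reading (0.50,-0.08) gives an angle of about 0.07 rad. The gap to the stop is about 52 mm. Now I'll move behind the board's right end with the fingers shut and the hand turned 0.229 rad.

Call:
carry_out(
  series=[
    [0.32,-0.86,-0.65,0,0,0.286,0],
    [0.32,-0.86,-0.65,0,0,0.286,0],
    [0.32,-0.86,-0.65,0,0,0.286,0],
    [0.32,-0.86,-0.65,0,0,0.286,0],
    [0.32,-0.86,-0.65,0,0,0.286,0],
    [0.32,-0.86,-0.65,0,0,0.286,0],
    [0.32,-0.86,-0.65,0,0,0.286,0],
    [0.32,-0.86,-0.65,0,0,0.286,0],
    [0,0,0,0,0,0,0],
    [0,0,0,0,0,0,0],
  ],
  grip_force=60,
)

```text
t: 4.9
tool_pos: [0.6887, -0.172, 0.1007]
tool_rot: [-1.954, -2.458, 0.0]
contact_force: [-0.2, -0.4, 0.0]
opening: 0.0001
```

```bash
cat >> fit.py <<'E'
P=np.array([.5911,.0101,.2291])
def w2p(v):
    a=P[2];d=np.array(v[:2])-P[:2];return np.array([np.cos(a)*d[0]+np.sin(a)*d[1],-np.sin(a)*d[0]+np.cos(a)*d[1]])
def p2w(q):
    a=P[2];return np.array([P[0]+np.cos(a)*q[0]-np.sin(a)*q[1],P[1]+np.sin(a)*q[0]+np.cos(a)*q[1]])
def st():
    o=ctrl.get_obs(); a=P[2]; f=o['contact_force']
    print('t',round(o['t'],2),'tcp',o['tool_pos'].round(4),'panel',w2p(o['tool_pos']).round(4),'Fp',round(f[0]*np.cos(a)+f[1]*np.sin(a),1),round(-f[0]*np.sin(a)+f[1]*np.cos(a),1),round(f[2],1),'op',round(o['opening'],4))
    R=Rn.from_rotvec(o['tool_rot']).as_matrix();print('yaw of tool y',np.arctan2(R[1,1],R[0,1]).round(4),'tilt',np.degrees(np.arccos(-R[2,2])).round(2))
    return o
E
python3 - <<'E'
from fit import *
o=st()
im=ctrl.get_image('wrist');cv2.imwrite('pics/w2.png',im['frame'])
im=ctrl.get_image('side');cv2.imwrite('pics/s2.png',im['frame'])
E
```

```text
t 4.9 tcp [ 0.6887 -0.172   0.1007] panel [ 0.0537 -0.1995] Fp -0.3 -0.3 0.0 op 0.0001
yaw of tool y 0.2277 tilt 0.08
```

View pics/s2.png

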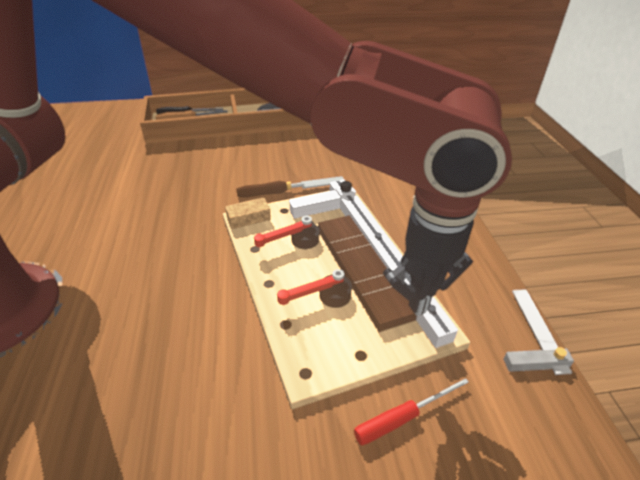

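View pics/w2.png

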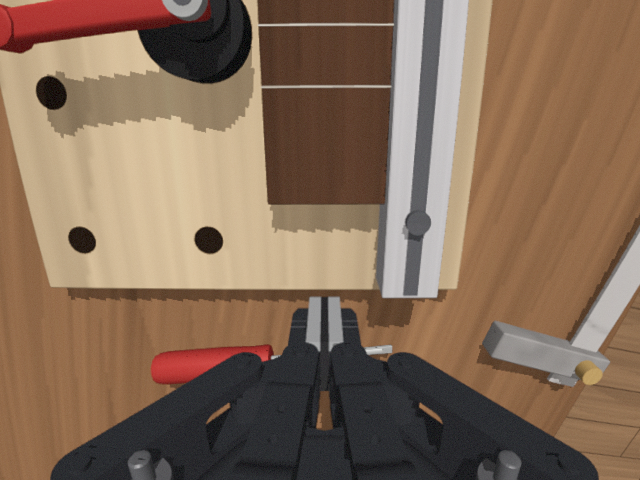

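The fingers, at column 326, line up with the middle of the board's end (265–390, row 204) and sit behind it. I'll go down.

Call:
carry_out(
  series=[
    [0,0,-0.75,0,0,0,0],
    [0,0,-0.75,0,0,0,0],
    [0,0,-0.75,0,0,0,0],
    [0,0,-0.75,0,0,0,0],
    [-0.07,0.29,0,0,0,0,0],
    [-0.07,0.29,0,0,0,0,0],
    [-0.07,0.29,0,0,0,0,0],
    [0,0,0,0,0,0,0],
  ],
)

```text
t: 5.8
tool_pos: [0.6844, -0.1492, 0.0277]
tool_rot: [1.951, 2.46, 0.001]
contact_force: [-0.2, 0.2, -0.8]
opening: 0.0003
```

```bash
python3 -c "
from fit import *
st()"
```

```text
t 5.8 tcp [ 0.6844 -0.1492  0.0277] panel [ 0.0547 -0.1763] Fp -0.1 0.3 -0.8 op 0.0003
yaw of tool y 0.2301 tilt 0.11
```

Call:
carry_out(
  series=[
    [-0.036,0.156,0,0,0,0,0],
    [-0.036,0.156,0,0,0,0,0],
    [-0.036,0.156,0,0,0,0,0],
    [-0.036,0.156,0,0,0,0,0],
    [-0.036,0.156,0,0,0,0,0],
    [-0.036,0.156,0,0,0,0,0],
    [-0.036,0.156,0,0,0,0,0],
    [-0.036,0.156,0,0,0,0,0],
    [-0.036,0.156,0,0,0,0,0],
    [-0.036,0.156,0,0,0,0,0],
  ],
)

```text
t: 6.8
tool_pos: [0.6746, -0.1109, 0.0263]
tool_rot: [-1.953, -2.461, 0.0]
contact_force: [0.5, -3.0, 1.1]
opening: 0.0002
```

```bash
python3 -c "
from fit import *
st()
im=ctrl.get_image('wrist');cv2.imwrite('pics/w3.png',im['frame'])
im=ctrl.get_image('side');cv2.imwrite('pics/s3.png',im['frame'])
"
```

```text
t 6.8 tcp [ 0.6746 -0.1109  0.0263] panel [ 0.0539 -0.1368] Fp -0.2 -3.0 1.1 op 0.0002
yaw of tool y 0.2289 tilt 0.0
```

View pics/w3.png

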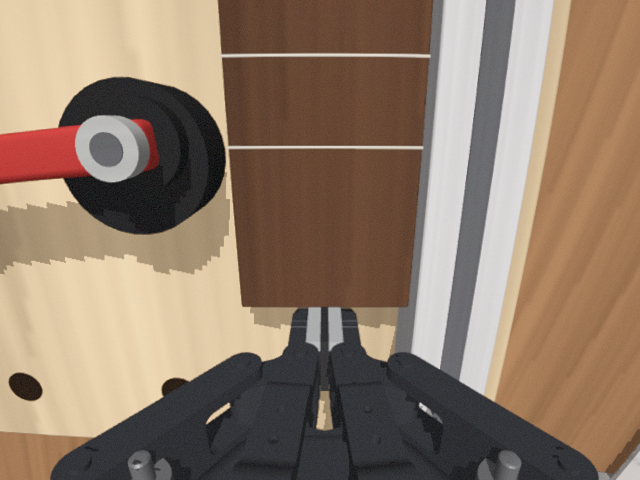

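View pics/s3.png

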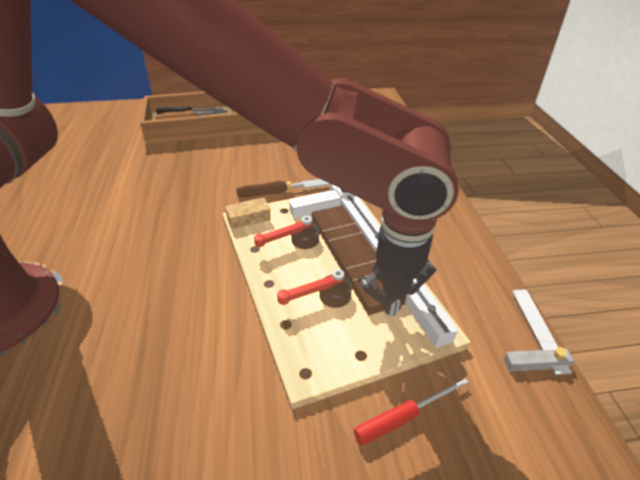

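The board slides straight, square to the fingers, with about 3 N of push. About 15 mm remains.

Call:
carry_out(
  series=[
    [-0.036,0.156,0,0,0,0,0],
    [-0.036,0.156,0,0,0,0,0],
    [-0.027,0.117,0,0,0,0,0],
    [-0.018,0.078,0,0,0,0,0],
    [-0.018,0.078,0,0,0,0,0],
    [-0.018,0.078,0,0,0,0,0],
  ],
)

```text
t: 7.5
tool_pos: [0.6707, -0.0949, 0.026]
tool_rot: [1.953, 2.461, -0.002]
contact_force: [0.5, -6.6, -0.5]
opening: -0.0002
```

```bash
python3 -c "
from fit import *
st()"
```

```text
t 7.5 tcp [ 0.6707 -0.0949  0.026 ] panel [ 0.0537 -0.1203] Fp -1.0 -6.5 -0.5 op -0.0002
yaw of tool y 0.2291 tilt 0.06
```

Call:
carry_out(
  series=[
    [-0.009,0.039,0,0,0,0,0],
    [-0.009,0.039,0,0,0,0,0],
    [-0.009,0.039,0,0,0,0,0],
    [0,0,0,0,0,0,0],
  ],
)

```text
t: 7.9
tool_pos: [0.6708, -0.0949, 0.0268]
tool_rot: [1.95, 2.457, -0.005]
contact_force: [1.4, -9.6, -1.8]
opening: -0.0002
```

```bash
python3 -c "
from fit import *
st()"
```

```text
t 7.9 tcp [ 0.6708 -0.0949  0.0268] panel [ 0.0538 -0.1203] Fp -0.8 -9.6 -1.8 op -0.0002
yaw of tool y 0.2287 tilt 0.34
```

The fingers have stalled at panel y = -0.1203 and the force is rising, so the board is at the stop. One more squeeze, then I'll back off, lift and look.

Call:
carry_out(
  series=[
    [-0.018,0.078,0,0,0,0,0],
    [0,0,0,0,0,0,0],
    [0.09,-0.39,0,0,0,0,0],
    [0.09,-0.39,0,0,0,0,0],
    [0,0,1,0,0,0,0],
    [0,0,1,0,0,0,0],
    [0,0,1,0,0,0,0],
    [0,0,0.6,0,0,0,0],
  ],
)

```text
t: 8.7
tool_pos: [0.6753, -0.1093, 0.1187]
tool_rot: [1.952, 2.459, 0.003]
contact_force: [-0.6, 0.2, -0.2]
opening: 0.0
```

```bash
python3 -c "
from fit import *
o=st()
im=ctrl.get_image('scene');cv2.imwrite('pics/sc4.png',im['frame'][180:360,150:500].repeat(2,0).repeat(2,1))
im=ctrl.get_image('side')
for nm in ['board_left_end','board_right_end','board','cam_left_tip','cam_right_tip']:
    for x in ctrl.mark_of(im,nm)[:2]:
        p=np.array(x['position'])*[640,480];w=onplane(im,[p],.059 if 'cam' in nm else .018)[0];print(nm,round(x['p'],2),p.round(1),w2p(w).round(4))
cv2.imwrite('pics/s4.png',cv2.resize(im['frame'][170:370,200:460],None,fx=3,fy=3))
"
```

```text
t 8.7 tcp [ 0.6753 -0.1093  0.1187] panel [ 0.0549 -0.1354] Fp -0.5 0.3 -0.2 op 0.0
yaw of tool y 0.2289 tilt 0.15
board_left_end 0.77 [324.2 208.8] [0.0583 0.1697]
board_right_end 0.67 [347.5 252.8] [0.0492 0.0266]
board_right_end 0.47 [305.2 223.9] [0.0027 0.1358]
board 0.85 [350.5 253.1] [0.0543 0.0239]
cam_left_tip 0.75 [259.7 237.7] [-0.1067  0.0803]
cam_left_tip 0.75 [246.  216.2] [-0.1147  0.1507]
cam_right_tip 0.78 [281.6 298.8] [-0.1138 -0.0746]
cam_right_tip 0.63 [337.5 274.1] [-0.0084 -0.0547]
```

View pics/s4.png

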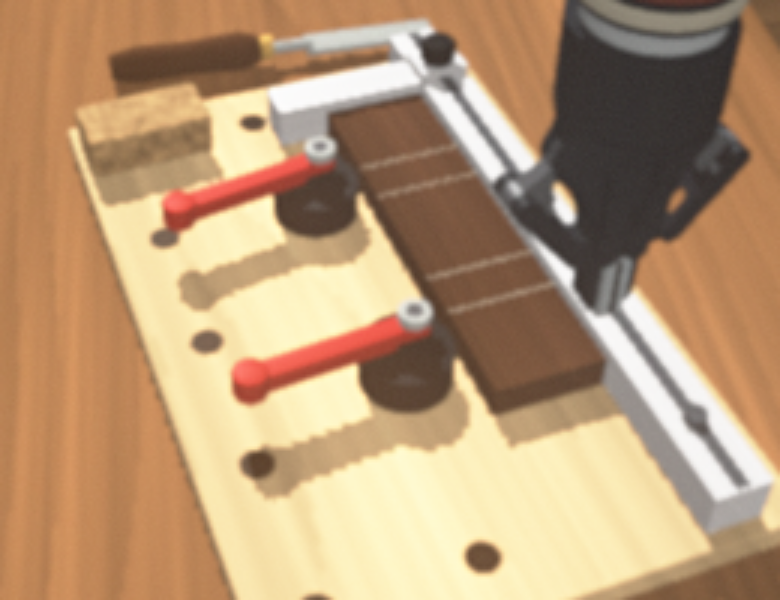

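View pics/sc4.png

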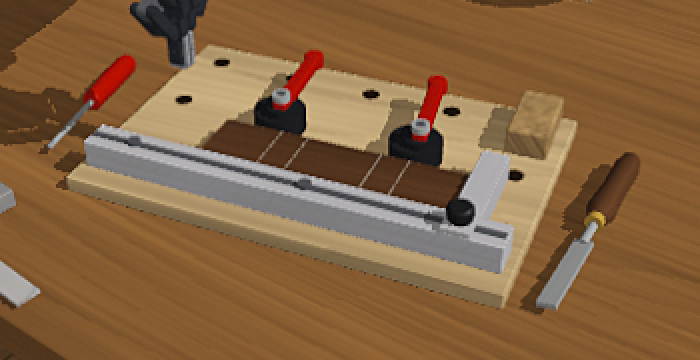

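The board's left end sits against the stop (the side picture shows it closed up at about (375,110)) and both levers are still open. Next I'll move over to the +y side of the right lever.

Call:
carry_out(
  series=[
    [-0.79,0.38,0,0,0,0,0],
    [-0.79,0.38,0,0,0,0,0],
    [-0.79,0.38,0,0,0,0,0],
    [-0.79,0.38,0,0,0,0,0],
    [-0.79,0.38,0,0,0,0,0],
    [-0.79,0.38,0,0,0,0,0],
    [-0.79,0.38,0,0,0,0,0],
    [-0.79,0.38,0,0,0,0,0],
    [0,0,0,0,0,0,0],
    [0,0,0,0,0,0,0],
  ],
)

```text
t: 10.05
tool_pos: [0.516, -0.0332, 0.1156]
tool_rot: [-1.953, -2.46, 0.001]
contact_force: [-0.5, 1.1, -0.2]
opening: 0.0003
```

```bash
python3 -c "
from fit import *
o=st()
im=ctrl.get_image('wrist');f=im['frame']
for q in [(-.0095,.095),(-.0095,-.06)]:
  print(proj(im,[*p2w(q),.059],o))
cv2.imwrite('pics/w5.png',f)
"
```

```text
t 10.05 tcp [ 0.516  -0.0332  0.1156] panel [-0.083  -0.0251] Fp -0.2 1.2 -0.2 op 0.0003
yaw of tool y 0.2291 tilt 0.04
[[465.44018805  49.24985961]]
[[436.01298633 314.18083234]]
```

View pics/w5.png

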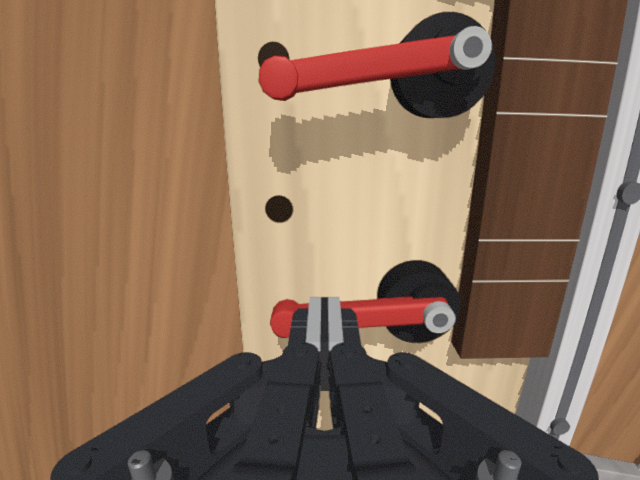

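```bash
cat > /tmp/a.py <<'E'
from fit import *
o=ctrl.get_obs()
im=ctrl.get_image('wrist')
print('tcp',proj(im,o['tool_pos'],o),'under at .059',proj(im,[*o['tool_pos'][:2],.059],o))
for px in [(279,77),(285,318),(472,47),(440,318)]:
    print(px,w2p(onplane(im,[px],.060,o)[0]).round(4))
E
python3 /tmp/a.py
```

```text
tcp [[322.87063976 312.45628042]] under at .059 [[323.23450097 264.74211252]]
(279, 77) [-0.1054  0.0805]
(285, 318) [-0.1074 -0.0626]
(472, 47) [-0.0059  0.0956]
(440, 318) [-0.0063 -0.0629]
```

The right lever is at about 0 rad: its knob (285,318) is level with its bolt (440,318). The spot under the fingertip at lever height is (323,265), clear on the +y side. I'll go down and print the arc rows.

Call:
carry_out(
  series=[
    [0,0,-0.78,0,0,0,0],
    [0,0,-0.78,0,0,0,0],
    [0,0,-0.78,0,0,0,0],
    [0,0,-0.78,0,0,0,0],
    [0.11,-0.49,0,0,0,0,0],
    [0,0,0,0,0,0,0],
  ],
)

```text
t: 10.75
tool_pos: [0.5199, -0.0471, 0.0385]
tool_rot: [1.955, 2.459, -0.001]
contact_force: [0.2, -0.0, 0.4]
opening: -0.0001
```

```bash
cat > arc.py <<'E'
from fit import *
import sys
py=float(sys.argv[1]); cs=eval(sys.argv[2]); r=.072; d=.0185
st()
def fp(c): return p2w((-.0095-r*np.cos(c)-d*np.sin(c), py-r*np.sin(c)+d*np.cos(c)))
prev=ctrl.get_obs()['tool_pos'][:2]
for c in cs:
    q=fp(c); print(round(c,2),'share',((q-prev)/.025).round(2)); prev=q
E
python3 arc.py -.06 'np.arange(0,1.25,.1)'
```

```text
t 10.75 tcp [ 0.5199 -0.0471  0.0385] panel [-0.0823 -0.0396] Fp 0.2 -0.1 0.4 op -0.0001
yaw of tool y 0.2274 tilt 0.03
0.0 share [ 0.05 -0.07]
0.1 share [ 0.01 -0.3 ]
0.2 share [ 0.04 -0.29]
0.3 share [ 0.07 -0.29]
0.4 share [ 0.1  -0.28]
0.5 share [ 0.12 -0.27]
0.6 share [ 0.15 -0.26]
0.7 share [ 0.17 -0.24]
0.8 share [ 0.2  -0.22]
0.9 share [ 0.22 -0.2 ]
1.0 share [ 0.24 -0.18]
1.1 share [ 0.25 -0.15]
1.2 share [ 0.27 -0.13]
```

Call:
carry_out(
  series=[
    [0.05,-0.07,0,0,0,0,0],
    [0.01,-0.3,0,0,0,1,0],
    [0.04,-0.29,0,0,0,1,0],
    [0.07,-0.29,0,0,0,1,0],
    [0.1,-0.28,0,0,0,1,0],
    [0.12,-0.27,0,0,0,1,0],
  ],
)

```text
t: 11.35
tool_pos: [0.5295, -0.0828, 0.0398]
tool_rot: [1.278, 2.869, 0.003]
contact_force: [-0.4, 3.3, 1.7]
opening: -0.0003
```

```bash
python3 -c "
from fit import *
o=st()
im=ctrl.get_image('wrist');cv2.imwrite('pics/w6.png',im['frame'])
im=ctrl.get_image('side');cv2.imwrite('pics/s6.png',cv2.resize(im['frame'][170:370,200:460],None,fx=3,fy=3))
"
```

```text
t 11.35 tcp [ 0.5295 -0.0828  0.0398] panel [-0.081  -0.0765] Fp 0.3 3.3 1.7 op -0.0003
yaw of tool y 0.7326 tilt 0.11
```

View pics/w6.png

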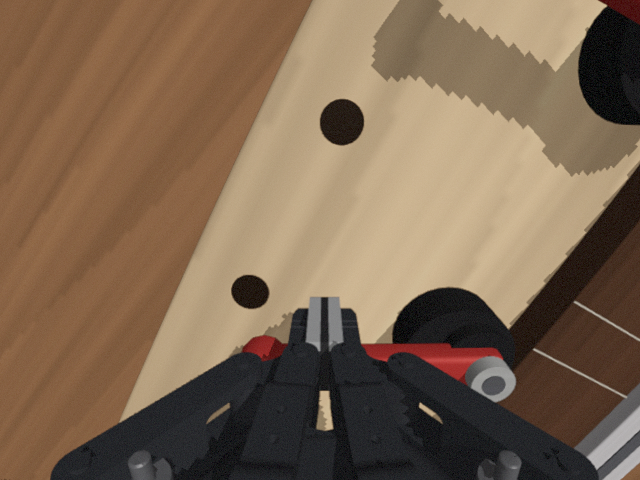

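View pics/s6.png

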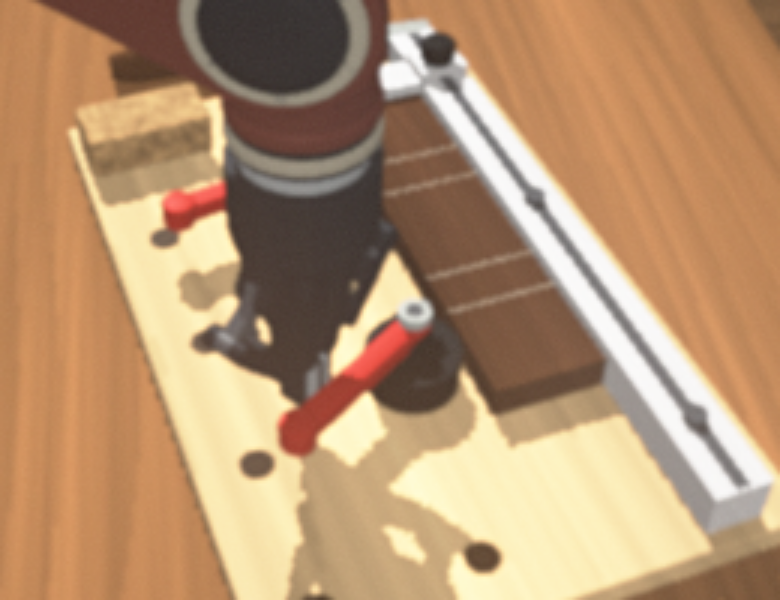

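The lever follows the finger and is now at about 0.5 rad, with 3 N. I'll continue to about 1.0.

Call:
carry_out(
  series=[
    [0.15,-0.26,0,0,0,1,0],
    [0.17,-0.24,0,0,0,1,0],
    [0.2,-0.22,0,0,0,1,0],
    [0.22,-0.2,0,0,0,1,0],
    [0.24,-0.18,0,0,0,1,0],
    [0,0,0,0,0,0,0],
  ],
)

```text
t: 12.05
tool_pos: [0.5541, -0.111, 0.0391]
tool_rot: [0.538, 3.094, -0.001]
contact_force: [0.2, -0.2, 0.3]
opening: -0.0001
```

```bash
cat > cam.py <<'E'
from fit import *
import sys
py=float(sys.argv[1]); o=st()
q=w2p(o['tool_pos'])-[-.0095,py]
for d in (.0185,):
    R=np.hypot(*q); th=np.arctan2(-q[1],-q[0]); print('r',np.sqrt(R*R-d*d).round(4),'c est',(th+np.arcsin(d/R)).round(3))
c=th+np.arcsin(d/R); a=P[2]; f=o['contact_force']
n=np.array([np.sin(c),-np.cos(c)]); nw=np.array([np.cos(a)*n[0]-np.sin(a)*n[1],np.sin(a)*n[0]+np.cos(a)*n[1]])
print('push normal world',nw.round(3),'Fn',round(-f[:2]@nw,1),'Ft',round(-f[0]*nw[1]+f[1]*nw[0],1))
E
python3 cam.py -.06
```

```text
t 12.05 tcp [ 0.5541 -0.111   0.0391] panel [-0.0635 -0.1095] Fp 0.1 -0.2 0.3 op -0.0001
yaw of tool y 1.2265 tilt 0.08
r 0.0709 c est 0.997
push normal world [ 0.941 -0.338] Fn -0.3 Ft -0.1
```

Call:
carry_out(
  series=[
    [0.13,-0.075,0,0,0,0.5,0],
    [0.13,-0.075,0,0,0,0.5,0],
    [0.065,-0.033,0,0,0,0.25,0],
    [0.065,-0.033,0,0,0,0.25,0],
  ],
)

```text
t: 12.45
tool_pos: [0.5598, -0.1153, 0.0384]
tool_rot: [-0.304, -3.118, -0.001]
contact_force: [-15.6, 2.5, 11.4]
opening: 0.0002
```

```bash
python3 cam.py -.06
```

```text
t 12.45 tcp [ 0.5598 -0.1153  0.0384] panel [-0.0589 -0.115 ] Fp -14.6 6.0 11.4 op 0.0002
yaw of tool y 1.3763 tilt 0.51
r 0.0716 c est 1.091
push normal world [ 0.969 -0.248] Fn 15.7 Ft -1.5
```

Call:
carry_out(
  series=[
    [0.04,-0.01,0,0,0,0,0],
    [0.04,-0.01,0,0,0,0,0],
    [0,0,0,0,0,0,0],
  ],
)

```text
t: 12.75
tool_pos: [0.5605, -0.1156, 0.0383]
tool_rot: [-0.305, -3.115, -0.001]
contact_force: [-17.7, 2.1, 13.1]
opening: -0.0001
```

```bash
python3 cam.py -.06
```

```text
t 12.75 tcp [ 0.5605 -0.1156  0.0383] panel [-0.0583 -0.1155] Fp -16.7 6.0 13.1 op -0.0001
yaw of tool y 1.3754 tilt 0.7
r 0.0715 c est 1.102
push normal world [ 0.971 -0.237] Fn 17.6 Ft -2.2
```

Call:
carry_out(
  series=[
    [0.04,-0.01,0,0,0,0,0],
    [0.04,-0.01,0,0,0,0,0],
    [0.04,-0.01,0,0,0,0,0],
    [0,0,0,0,0,0,0],
  ],
)

```text
t: 13.15
tool_pos: [0.5618, -0.1161, 0.0382]
tool_rot: [-0.304, -3.11, -0.001]
contact_force: [-24.4, 3.4, 18.3]
opening: 0.0001
```

```bash
python3 cam.py -.06
```

```text
t 13.15 tcp [ 0.5618 -0.1161  0.0382] panel [-0.0572 -0.1162] Fp -23.0 8.9 18.3 op 0.0001
yaw of tool y 1.3757 tilt 0.97
r 0.0714 c est 1.121
push normal world [ 0.976 -0.219] Fn 24.5 Ft -2.0
```

The right cam is at about 1.12 rad, tight at 24 N. I'll back off along the push line and lift.

Call:
carry_out(
  series=[
    [-0.4,0.1,0,0,0,0,0],
    [-0.6,0.14,0,0,0,0,0],
    [0,0,0.8,0,0,0,0],
    [0,0,1,0,0,0,0],
    [0,0,0.8,0,0,0,0],
    [0,0,0,0,0,0,0],
  ],
)

```text
t: 13.75
tool_pos: [0.5458, -0.1121, 0.1076]
tool_rot: [0.304, 3.118, -0.004]
contact_force: [0.5, -0.7, 0.2]
opening: -0.0002
```

```bash
python3 -c "
from fit import *
o=st()
print('delta to target share',((p2w((-.0815,.12))-o['tool_pos'][:2])/.025).round(2))
im=ctrl.get_image('wrist');cv2.imwrite('pics/w7.png',im['frame'])
im=ctrl.get_image('side');cv2.imwrite('pics/s7.png',cv2.resize(im['frame'][170:370,200:460],None,fx=3,fy=3))
"
```

```text
t 13.75 tcp [ 0.5458 -0.1121  0.1076] panel [-0.0719 -0.1087] Fp 0.3 -0.8 0.2 op -0.0002
yaw of tool y 1.3762 tilt 0.51
delta to target share [-2.45  8.82]
```

View pics/w7.png

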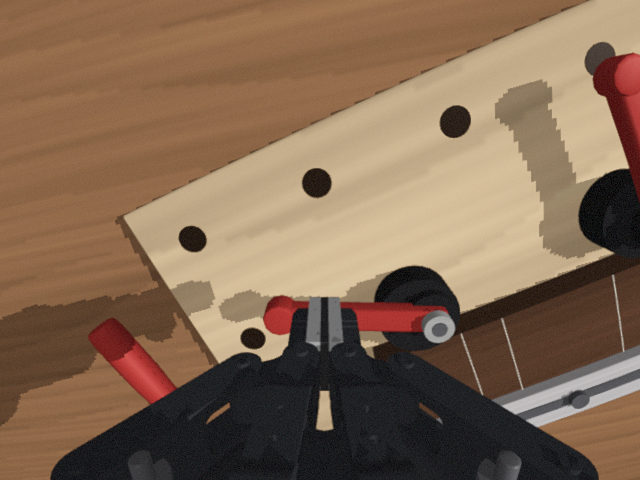

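View pics/s7.png

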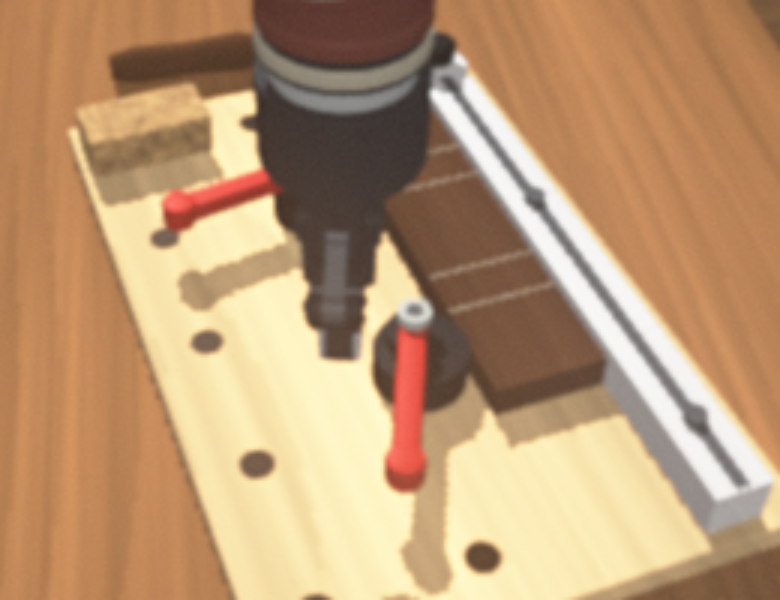

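The right lever stays at about 1.1 rad with the cam on the board, and the board end is unchanged. Now to the left lever.

Call:
carry_out(
  series=[
    [-0.245,0.88,0,0,0,-1,0],
    [-0.245,0.88,0,0,0,-1,0],
    [-0.245,0.88,0,0,0,-1,0],
    [-0.245,0.88,0,0,0,-1,0],
    [-0.245,0.88,0,0,0,-1,0],
    [-0.245,0.88,0,0,0,-1,0],
    [-0.245,0.88,0,0,0,-1,0],
    [-0.245,0.88,0,0,0,-1,0],
    [-0.245,0.88,0,0,0,-1,0],
    [-0.245,0.88,0,0,0,-1,0],
    [0,0,0,0,0,0,0],
    [0,0,0,0,0,0,0],
  ],
)

```text
t: 15.05
tool_pos: [0.481, 0.1087, 0.1019]
tool_rot: [-1.76, -2.601, 0.003]
contact_force: [0.3, -0.1, 0.2]
opening: -0.0001
```

```bash
python3 -c "
from fit import *
o=st()
im=ctrl.get_image('wrist')
print('under',proj(im,[*o['tool_pos'][:2],.059],o),'under .03',proj(im,[*o['tool_pos'][:2],.038],o))
cv2.imwrite('pics/w8.png',im['frame'])
im=ctrl.get_image('side');cv2.imwrite('pics/s8.png',cv2.resize(im['frame'][170:370,200:460],None,fx=3,fy=3))
"
```

```text
t 15.05 tcp [0.481  0.1087 0.1019] panel [-0.0848  0.1211] Fp 0.3 -0.2 0.2 op -0.0001
yaw of tool y 0.3808 tilt 0.12
under [[323.51654933 274.02180613]] under .03 [[323.65099137 260.34412903]]
```

View pics/w8.png

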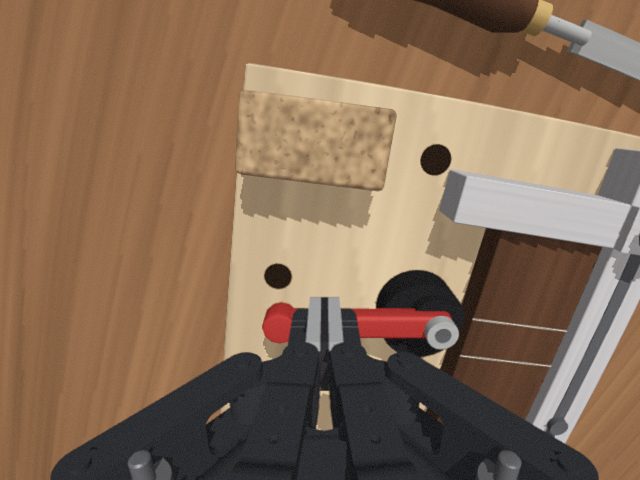

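View pics/s8.png

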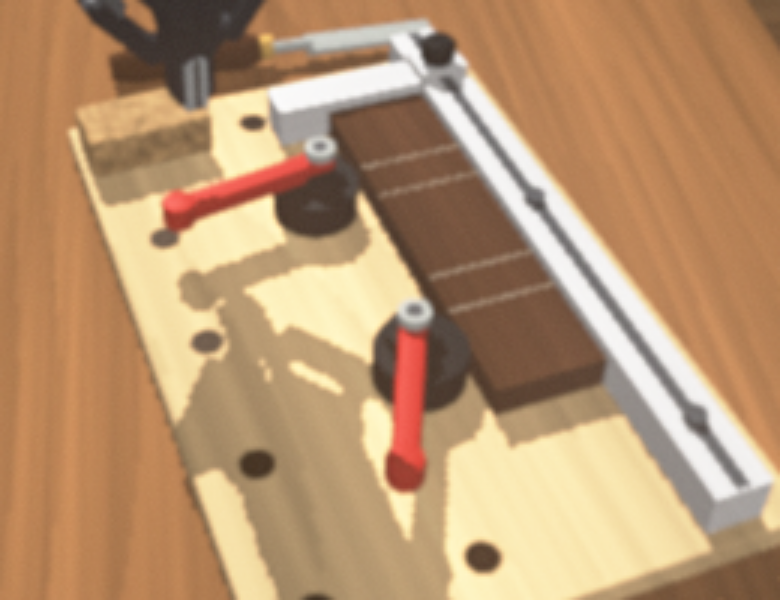

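The finger lands at row 274, between the left lever (row 324, about 12 mm of clearance) and the cork block (bottom edge at row 188). I'll go down.

Call:
carry_out(
  series=[
    [0,0,-0.85,0,0,0,0],
    [0,0,-0.85,0,0,0,0],
    [0,0,-0.85,0,0,0,0],
    [0,0,0,0,0,0,0],
  ],
)

```text
t: 15.55
tool_pos: [0.4792, 0.1077, 0.0362]
tool_rot: [-1.762, -2.595, 0.007]
contact_force: [-0.8, 0.4, 0.6]
opening: -0.0
```

```bash
python3 arc.py .095 'np.arange(0.15,1.2,.1)'
```

```text
t 15.55 tcp [0.4792 0.1077 0.0362] panel [-0.0869  0.1205] Fp -0.7 0.6 0.6 op -0.0
yaw of tool y 0.3778 tilt 0.4
0.15 share [ 0.3  -0.67]
0.25 share [ 0.05 -0.29]
0.35 share [ 0.08 -0.29]
0.45 share [ 0.11 -0.28]
0.55 share [ 0.14 -0.26]
0.65 share [ 0.16 -0.25]
0.75 share [ 0.19 -0.23]
0.85 share [ 0.21 -0.21]
0.95 share [ 0.23 -0.19]
1.05 share [ 0.25 -0.17]
1.15 share [ 0.26 -0.14]
```

Call:
carry_out(
  series=[
    [0.15,-0.33,0.05,0,0,0,0],
    [0.15,-0.34,0,0,0,0,0],
    [0.05,-0.29,0,0,0,1,0],
    [0.08,-0.29,0,0,0,1,0],
    [0.11,-0.28,0,0,0,1,0],
    [0.14,-0.26,0,0,0,1,0],
    [0.16,-0.25,0,0,0,1,0],
  ],
)

```text
t: 16.25
tool_pos: [0.5038, 0.0578, 0.0423]
tool_rot: [1.06, 2.956, 0.004]
contact_force: [-1.4, 4.1, 0.8]
opening: 0.0003
```

```bash
python3 cam.py .095;python3 -c "
from fit import *
im=ctrl.get_image('wrist');cv2.imwrite('pics/w9.png',im['frame'])
"
```

```text
t 16.25 tcp [0.5038 0.0578 0.0423] panel [-0.0742  0.0663] Fp -0.5 4.3 0.8 op 0.0003
yaw of tool y 0.8821 tilt 0.17
r 0.0683 c est 0.683
push normal world [ 0.791 -0.612] Fn 3.6 Ft 2.3
```

View pics/w9.png

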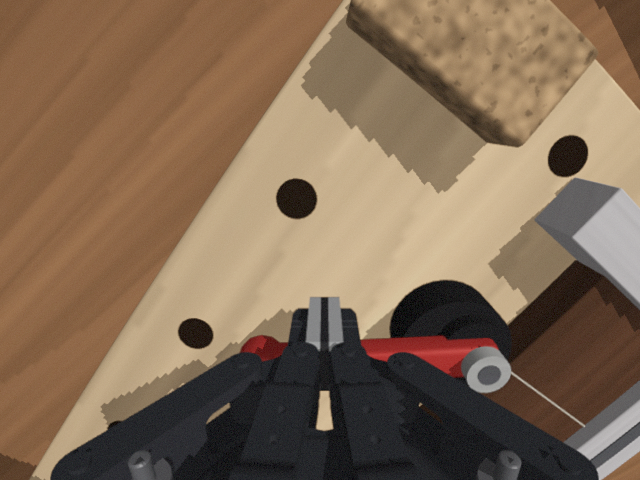

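Call:
carry_out(
  series=[
    [0.17,-0.265,0,0,0,1,0],
    [0.19,-0.245,0,0,0,1,0],
    [0.21,-0.225,0,0,0,1,0],
    [0.12,-0.09,0,0,0,0.5,0],
    [0.12,-0.08,0,0,0,0.5,0],
    [0,0,0,0,0,0,0],
  ],
)

```text
t: 16.9
tool_pos: [0.523, 0.0351, 0.0418]
tool_rot: [-0.459, -3.106, -0.002]
contact_force: [-4.6, 3.4, 2.1]
opening: 0.0
```

```bash
python3 cam.py .095
```

```text
t 16.9 tcp [0.523  0.0351 0.0418] panel [-0.0607  0.0399] Fp -3.7 4.3 2.1 op 0.0
yaw of tool y 1.2771 tilt 0.11
r 0.0729 c est 1.071
push normal world [ 0.964 -0.267] Fn 5.3 Ft 2.0
```

Call:
carry_out(
  series=[
    [0.065,-0.03,0,0,0,0.3,0],
    [0.065,-0.03,0,0,0,0.3,0],
    [0.065,-0.02,0,0,0,0.3,0],
    [0,0,0,0,0,0,0],
  ],
)

```text
t: 17.3
tool_pos: [0.525, 0.0332, 0.0415]
tool_rot: [-0.318, -3.116, -0.0]
contact_force: [-14.9, 2.3, 10.3]
opening: 0.0002
```

```bash
python3 cam.py .095
```

```text
t 17.3 tcp [0.525  0.0332 0.0415] panel [-0.0591  0.0375] Fp -14.0 5.7 10.3 op 0.0002
yaw of tool y 1.3672 tilt 0.51
r 0.0737 c est 1.105
push normal world [ 0.972 -0.235] Fn 15.0 Ft -1.2
```

Call:
carry_out(
  series=[
    [0.04,-0.01,0,0,0,0,0],
    [0.04,-0.01,0,0,0,0,0],
    [0.04,-0.01,0,0,0,0,0],
    [0.04,-0.01,0,0,0,0,0],
    [0,0,0,0,0,0,0],
  ],
)

```text
t: 17.8
tool_pos: [0.5263, 0.0326, 0.0413]
tool_rot: [-0.318, -3.109, 0.0]
contact_force: [-24.1, 3.1, 18.1]
opening: 0.0002
```

```bash
python3 cam.py .095
```

```text
t 17.8 tcp [0.5263 0.0326 0.0413] panel [-0.058   0.0366] Fp -22.8 8.5 18.1 op 0.0002
yaw of tool y 1.3671 tilt 0.93
r 0.0736 c est 1.124
push normal world [ 0.976 -0.216] Fn 24.2 Ft -2.2
```

The left cam is at about 1.12 rad and tight at 24 N. I'll back off, lift clear and look.

Call:
carry_out(
  series=[
    [-0.4,0.1,0,0,0,0,0],
    [-0.6,0.14,0,0,0,0,0],
    [0,0,0.8,0,0,0,0],
    [0,0,1,0,0,0,0],
    [0,0,1,0,0,0,0],
    [-0.5,0,1,0,0,0,0],
    [-0.5,0,1,0,0,0,0],
    [0,0,1,0,0,0,0],
    [0,0,0,0,0,0,0],
  ],
)

```text
t: 18.7
tool_pos: [0.485, 0.0373, 0.1917]
tool_rot: [0.319, 3.114, -0.0]
contact_force: [0.6, -0.1, 0.3]
opening: 0.0004
```

```bash
python3 -c "
from fit import *
o=st()
im=ctrl.get_image('wrist')
cv2.imwrite('pics/w10.png',im['frame'])
im=ctrl.get_image('side');cv2.imwrite('pics/s10.png',cv2.resize(im['frame'][170:370,200:460],None,fx=3,fy=3))
im=ctrl.get_image('scene');cv2.imwrite('pics/sc10.png',cv2.resize(im['frame'][190:340,170:470],None,fx=2.6,fy=2.6))
"
```

```text
t 18.7 tcp [0.485  0.0373 0.1917] panel [-0.0972  0.0506] Fp 0.6 -0.2 0.3 op 0.0004
yaw of tool y 1.3669 tilt 0.65
```

View pics/w10.png

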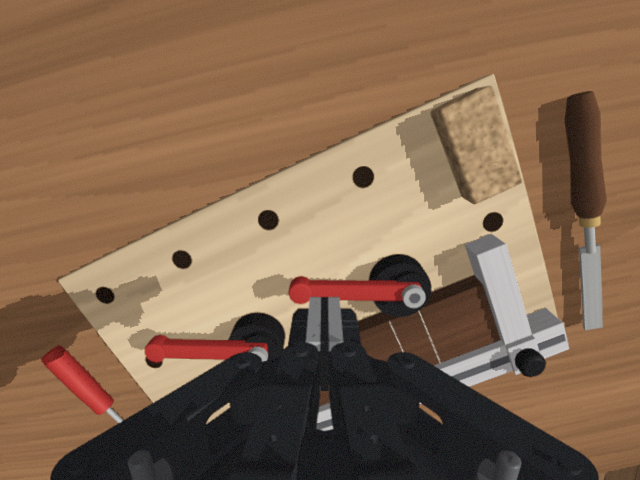

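View pics/s10.png

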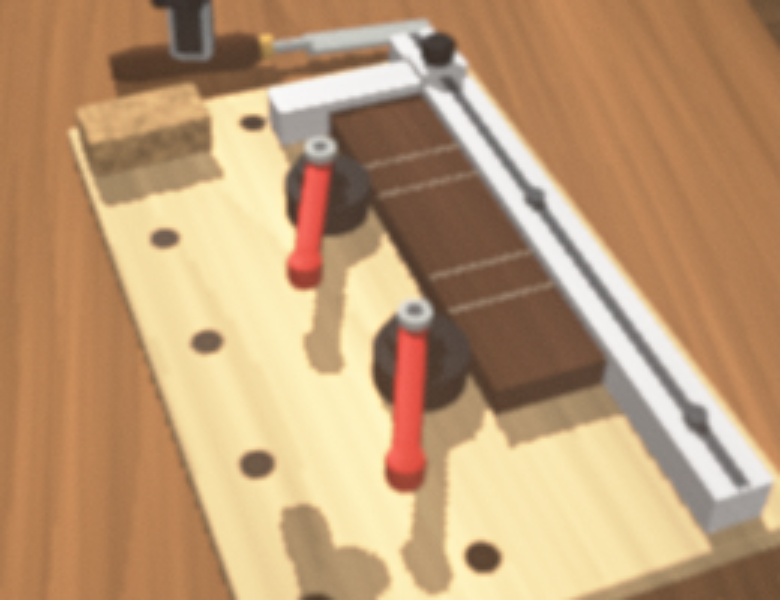

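View pics/sc10.png

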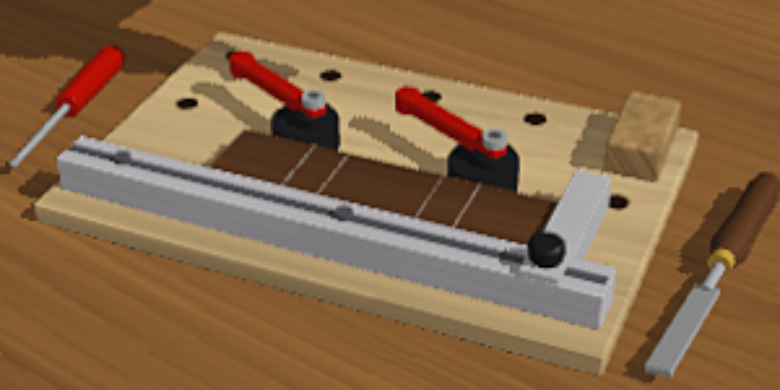

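Both levers now lie parallel at about 1.12 rad, the board is against the stop and the fence, and nothing else has moved. There's plenty of time left, so I'll press the right lever once more. That confirms it stayed tight after the left one was closed.

Call:
carry_out(
  series=[
    [0.32,-0.88,0,0,0,0,0],
    [0.32,-0.88,0,0,0,0,0],
    [0.32,-0.88,0,0,0,0,0],
    [0.32,-0.88,0,0,0,0,0],
    [0.32,-0.88,-0.7,0,0,0,0],
    [0.32,-0.88,-0.7,0,0,0,0],
    [0.32,-0.88,-0.7,0,0,0,0],
    [0,0,-0.7,0,0,0,0],
    [0,0,0,0,0,0,0],
    [0,0,0,0,0,0,0],
  ],
)

```text
t: 19.85
tool_pos: [0.537, -0.1155, 0.1144]
tool_rot: [-0.317, -3.123, -0.001]
contact_force: [-0.0, 0.1, 0.2]
opening: 0.0001
```

```bash
python3 cam.py -.06; python3 -c "
from fit import *
o=ctrl.get_obs();im=ctrl.get_image('wrist');cv2.imwrite('pics/w11.png',im['frame'])
print(proj(im,[*o['tool_pos'][:2],.055],o))"
```

```text
t 19.85 tcp [ 0.537  -0.1155  0.1144] panel [-0.0812 -0.1101] Fp 0.0 0.1 0.2 op 0.0001
yaw of tool y 1.3685 tilt 0.17
r 0.0855 c est 0.822
push normal world [ 0.868 -0.496] Fn 0.0 Ft 0.1
[[324.85628979 263.38605009]]
```

View pics/w11.png

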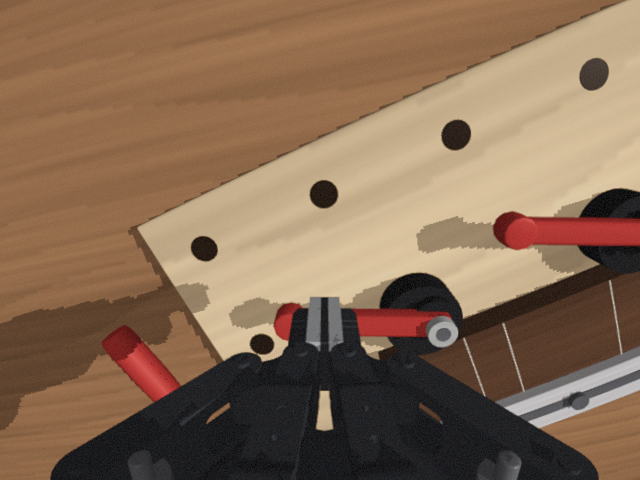

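Call:
carry_out(
  series=[
    [0,0,-0.75,0,0,0,0],
    [0,0,-0.75,0,0,0,0],
    [0,0,-0.75,0,0,0,0],
    [0,0,-0.75,0,0,0,0],
    [0.3,-0.02,0,0,0,0,0],
    [0.3,-0.02,0,0,0,0,0],
    [0.2,-0.02,0,0,0,0,0],
    [0.1,-0.02,0,0,0,0,0],
    [0.06,-0.01,0,0,0,0,0],
    [0.06,-0.01,0,0,0,0,0],
    [0,0,0,0,0,0,0],
  ],
)

```text
t: 21.0
tool_pos: [0.5611, -0.1181, 0.0417]
tool_rot: [-0.315, -3.118, -0.0]
contact_force: [-13.5, 1.5, 9.8]
opening: -0.0003
```

```bash
python3 cam.py -.06
```

```text
t 21.0 tcp [ 0.5611 -0.1181  0.0417] panel [-0.0584 -0.118 ] Fp -12.8 4.6 9.8 op -0.0003
yaw of tool y 1.3693 tilt 0.45
r 0.0736 c est 1.117
push normal world [ 0.975 -0.223] Fn 13.5 Ft -1.5
```

Call:
carry_out(
  series=[
    [0.05,-0.01,0,0,0,0,0],
    [0.05,-0.01,0,0,0,0,0],
    [0.05,-0.01,0,0,0,0,0],
    [0,0,0,0,0,0,0],
  ],
)

```text
t: 21.4
tool_pos: [0.5616, -0.1184, 0.0413]
tool_rot: [-0.314, -3.109, -0.001]
contact_force: [-24.3, 2.6, 16.8]
opening: 0.0001
```

```bash
python3 cam.py -.06
```

```text
t 21.4 tcp [ 0.5616 -0.1184  0.0413] panel [-0.0579 -0.1184] Fp -23.1 8.0 16.8 op 0.0001
yaw of tool y 1.3696 tilt 0.94
r 0.0736 c est 1.125
push normal world [ 0.977 -0.215] Fn 24.3 Ft -2.7
```

The right cam had stayed tight: it was stiff straight away and ended at about 1.125 rad under 24 N. I'll retreat clear and do the final check.

Call:
carry_out(
  series=[
    [-0.4,0.1,0,0,0,0,0],
    [-0.6,0.14,0,0,0,0,0],
    [0,0,0.8,0,0,0,0],
    [0,0,1,0,0,0,0],
    [0,0,1,0,0,0,0],
    [-0.5,0,1,0,0,0,0],
    [-0.8,0,1,0,0,0,0],
    [-0.5,0,1,0,0,0,0],
    [0,0,0,0,0,0,0],
    [0,0,0,0,0,0,0],
  ],
)

```text
t: 22.4
tool_pos: [0.498, -0.1133, 0.1871]
tool_rot: [0.317, 3.122, -0.001]
contact_force: [0.5, 0.3, -1.3]
opening: 0.0
```

```bash
python3 - <<'E'
from fit import *
o=st()
for n in ['side','scene']:
    im=ctrl.get_image(n); f=im['frame'].copy()
    def poly(pts,z,c): cv2.polylines(f,[proj(im,np.array([[*p2w(q),z] for q in pts]),o).round().astype(int)],True,c,1)
    big=cv2.resize(f,None,fx=3,fy=3,interpolation=cv2.INTER_CUBIC)
    def polyb(pts,z,c): cv2.polylines(big,[((proj(im,np.array([[*p2w(q),z] for q in pts]),o)+.5)*3).round().astype(int)],True,c,1)
    polyb([(.055+dx,.025+dy) for dx,dy in [(-.035,-.135),(.035,-.135),(.035,.135),(-.035,.135)]],.04,(255,255,0))
    for py in(.095,-.06): polyb([(-.0095,py),(-.0095-.099*np.cos(1.12),py-.099*np.sin(1.12))],.059,(255,0,255))
    y0,x0=(170,200) if n=='side' else (190,200)
    cv2.imwrite(f'pics/{n}12.png',big[y0*3:y0*3+570,x0*3:x0*3+780])
E
```

```text
t 22.4 tcp [ 0.498  -0.1133  0.1871] panel [-0.1187 -0.0991] Fp 0.6 0.2 -1.3 op 0.0
yaw of tool y 1.3687 tilt 0.2
```

View pics/side12.png

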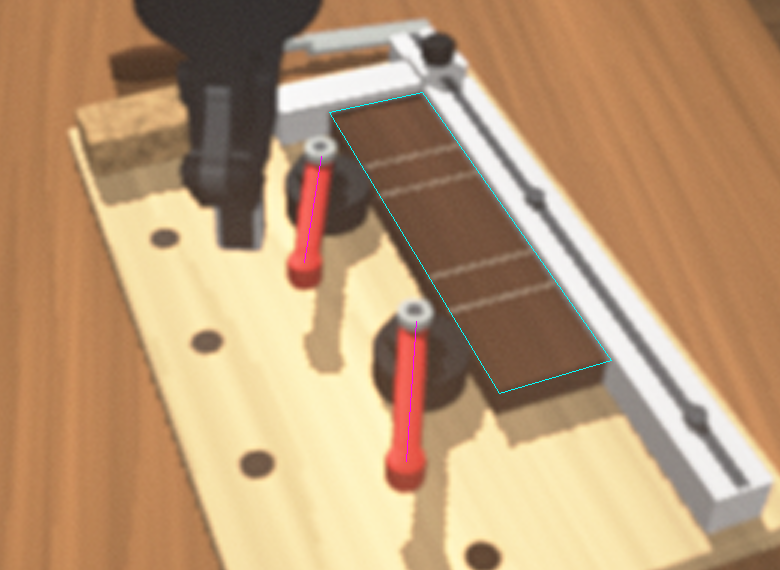

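View pics/scene12.png

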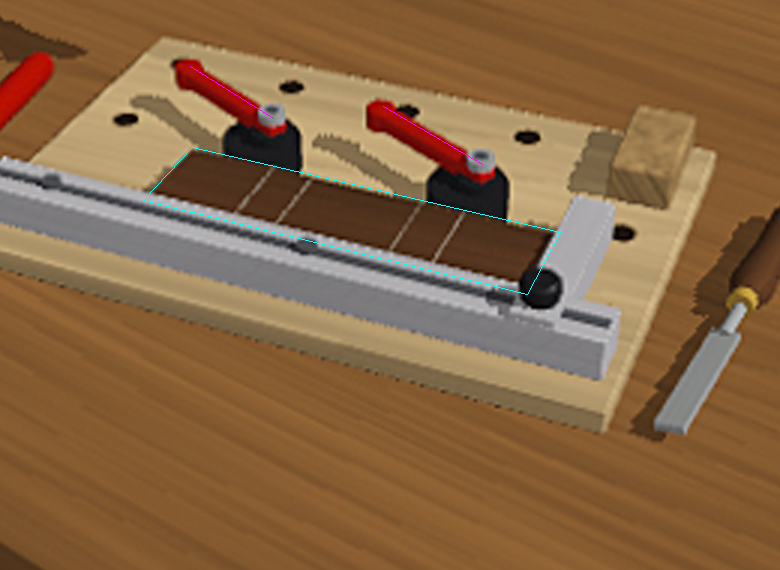

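The drawn home outline matches the board in both views, and the lever lines at 1.12 rad match both levers. The hand is clear, so I'm handing in.

```bash
python3 -c "
from fit import *
print(ctrl.finish_job())"
```

```text
the job is handed in; nothing more can be done
None
```

The board is clamped and the job is handed in at about 22.5 s of the 61 s allowed. No verdict was reported.

- **Board:** I pushed it about 52 mm along the fence with the shut fingertips. It stalled against the end stop with both levers still open, and I pressed on to about 10 N before backing off.
- **Cams:** I swung the right lever, then the left, each to about 1.12 rad under about 24 N. Pressing the right lever again after the left was closed moved it less than 0.01 rad, so it had stayed tight.
- **Last checks:** In the side and scene pictures, the board matches the outline of its home position and both levers match lines drawn at 1.12 rad. The bystanders show no visible movement. The hand is about 130 mm above the lever tops, and the force reading there is about zero.
- **Not measured or in disagreement:**
  - The cams' force on the board was not measured, only inferred from the force on the levers.
  - The networks mixed up the right lever's tip once, and later gave poor marks for the board's ends with the hand nearby. For those I relied on the pictures and the contact forces.

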